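Tip the rinsed brush tin onto the drying rest

TASK

Tip the tall blue brush tin over the stop of the drying rest so that it lies on its side on the slatted deck with its open mouth pointing away from the stop and its foot still by the stop. Only push and steady it with the fingers: no picking it up or sliding it away, and keep it under control all the way down so that it lands gently and never falls freely. Leave the other things on the table where they are.

Things in the scene. Friction and masses are not known exactly. Their poses are not given: they have to be found in the camera images.
- drying_rest: wooden rest fixed to the table, 274x130 mm. Origin at table level under the middle of the stop edge; +x runs from the stop along the deck, z up. x = -95 to 0 mm: low bay, floor 8 mm above the table; x = 0 to 171 mm: slatted deck, flat top 18 mm above the table. The 10 mm step between them at x = 0, a grippy black rubber strip, is the stop for the tin's foot
- stop_edge (a point): middle of the stop's top edge, 18 mm above the table, axes as the drying rest
- brush_tin: tall blue square tin with white bands, empty, open on top, loose, 0.15 to 0.31 kg: 66x66 mm, 150 mm tall, walls 3 mm (mouth 60x60 mm), floor 8 mm. Stands in the bay, its +x face toward the stop, 2 to 8 mm from it. Origin: centre of its underside; z toward the mouth. Tipped 30 to 38 degrees it overbalances and falls on unless held back, e.g. by fingers in the mouth on the wall away from the stop
- tin_heel (a point): middle of the tin's bottom edge on the stop side, at tin x = +33 mm, z = 0
- tin_mouth (a point): centre of the tin's open mouth, at tin z = +150 mm
- white_bottle: white bottle with green band, 53 mm across, 136 mm tall, at the back right; loose bystander, origin at the centre of its underside
- dark_jar: short dark round jar, 67 mm across, 77 mm tall, left of the work; loose bystander, origin at the centre of its underside
- thread_spool: small wooden thread spool, 26 mm across, 29 mm tall, at the front right; loose bystander, origin at the centre of its underside
- ribbon_reel: flat reel of dark ribbon, 90 mm across, 20 mm high, lying behind the work; loose bystander, origin at the centre of its underside
- eraser: cream eraser, 24x58x14 mm, at the front of the table; loose bystander, origin at the centre of its underside
There are look-alikes about, which are no part of the job. Several things have the shape of the brush_tin; the one meant has the colours described above.

How it is judged:
By the outcome, as a careful person would: the job done as asked, in the order asked, and still so for the second after the job is handed in, with the robot touching nothing.
It also fails if it takes over 43 s, if anything falls off the work surface, if the arm or the gripper's body presses on something with over 40 N, if the wrist force passes 120 N, or if a joint passes its speed limit or range.

ROBOT

A 6-joint arm with a two-finger parallel gripper is mounted at the origin on a cart in front of the work surface, level with it; the furniture and walls round the work are solid. World frame = base frame: x ahead of the robot, y to its left, z up, the work surface at z = 0. Lengths are in mm, angles in rad, forces in N, time in s.
With the tool pointing down it reaches from about 350 to 875 mm from the base axis. Payload 4.2 kg.
Tool frame: the origin (TCP) lies between the finger pads; the fingertips stand 25 mm ahead of it and the grasp point (between the pads) lies 6 mm ahead of it; z points along the fingers, y is the line along which they close (so a half turn about z gives the same grasp; the last joint's range is limited). The gripper opens to 85 mm and grips with 20 to 120 N. Pads are 22 mm wide; open, the fingers measure 114 mm over their backs; the gripper's body (76 mm by 85 mm) begins 54 mm behind the grasp point. The pads swing forward as they close: fully open they stand 13 mm farther back than shut.
Start: joints at [1.594, 0.385, 0.008, 0, -1.194, -0.259], TCP at [145.982, 607.691, 256.312] pointing down, gripper open.
Joint ranges: [-3.14, 3.14], [-1.21, 2.06], [-1.07, 1.41], [-3.16, 2.05], [-2.99, -0.16], [-3.1, 3.1]. Speed limits (rad/s): [2.79, 2.79, 3.14, 3.14, 3.14, 3.14].

INTERFACE

Orientations are given as a unit quaternion [x, y, z, w].
In Python, from bench import arm gives the robot as it stands.
- The arm moves only by the shell command python3 -m pendant 'ROWS'. ROWS is JSON, a list of rows, each a list of 7 numbers: the shift along the tool's x, y, z in m, then the turn, a rotation vector about the tool's x, y, z in degrees, then the finger opening in m, from 0 to 0.0854. In form: [[x, y, z, wx, wy, wz, fingers], ...]. A call has 1 to 12 rows; each row shifts and turns the commanded pose from where the row before left it, along the tool's axes as they then stand; what a row does not reach is not made up. A row lasts 1/10 s, in which the tool goes at most 50 mm and 8.59 degrees, less where a joint would pass 70% of its speed; a pose out of reach is approached as far as the arm can. A call is refused whole if a number of a shift passes 0.05 or a number of a turn 8.59, either way. A call with a gripper value outside its range is refused whole. The fingers move at their own pace and stop on an object; the grip force is fixed at half the most. Time passes only in rows, so rows that do not move let the fingers close. It gives the time, the measured TCP pose, the force, the opening and the grip force at its end, in the units of the state.
- arm.read_state(): the state, without advancing time (a new reading comes with each control period).
- arm.get_image(name): name is "scene" or "top" or "wrist"; returns a dict with "image" (480x640x3 uint8, red, green, blue), "fx", "fy", "cx", "cy" (pixels), "xyz" and "rotation" of the camera in the world. Camera axes: x right, y down, z forward; pixel columns grow to the right and rows downward; lengths in mm; the calibration is good to about 2 mm. A picture is of the moment at which its call begins. There is no depth.
- arm.job_done(): hands the job in; it is judged then, once.
The state is a dict: "clock": time; "joints": joint angles; "joint_vel": joint speeds; "joint_efforts": joint torques, N m; "position": TCP position; "ee_rot": TCP orientation; "contact_force": force on the tool from outside, world axes, zero at the start; "wrist_torque": the same for the moment, N m; "gripper_width": finger opening in mm; "grasp_force": force on a finger pad.
Only numpy, scipy, OpenCV 4.12 (cv2) and the standard library are available. Lean on these libraries where they do the work, as an engineer would, in place of code of your own. Each camera call takes 0.05 s, during which the arm holds its last target. There are 200 camera calls.

## Working session

There is one attempt and no reset: what is moved stays moved. The work goes in short steps, Python scripts to look and compute and a shell command to move; the robot and the scene stay as the last step left them, time stands still between calls to the robot, and variables do not carry over. Pictures are saved under pics/ and viewed, at most 10 in all, crops included, and the job is handed in when it is done.

```bash
mkdir -p pics; ls
python3 - <<'E'
from bench import arm
import cv2,pickle
for n in ["scene","top"]:
    d=arm.get_image(n); cv2.imwrite(f"pics/{n}0.png",d["image"][:,:,::-1]); pickle.dump(d,open(f"pics/{n}0.pkl","wb"))
    print(n,d["fx"],d["cx"],d["cy"],d["xyz"],d["rotation"])
s=arm.read_state(); print(s)
E
```

```text
pics
scene 452.15782812611087 313.4567331848942 240.71337606496638 [ -90.94577053 -534.77909504  770.53952002] [ 0.80213594 -0.38644722  0.19356941 -0.41202835]
top 568.2216967658329 320.8710226108882 245.975925077831 [ 395.88459625   14.81973375 1288.85657018] [ 0.71008973 -0.69786818  0.06160795 -0.07040625]
{'clock': 0.1, 'joints': array([ 1.59358245e+00,  3.85487273e-01,  6.78075413e-03, -4.42034845e-04,
       -1.19404220e+00, -2.58596602e-01]), 'joint_vel': array([ 0.00102586, -0.00177066,  0.00313143, -0.0012986 ,  0.00124814,
        0.00158775]), 'joint_efforts': array([-7.23081248e-04, -3.93317163e+01,  1.88929921e+01,  4.19800222e+00,
       -2.59100343e-03,  2.04610792e-06]), 'position': array([145.89022107, 607.24432468, 255.33245365]), 'ee_rot': array([ 9.93047140e-01, -1.17713139e-01, -6.65168049e-05,  9.95360050e-04]), 'contact_force': array([ 0.04200795, -0.68372525, -0.42795675]), 'wrist_torque': array([-0.00127671,  0.02699056,  0.07548993]), 'grasp_force': 0.0, 'gripper_width': 85.58270774863917}
```

View pics/scene0.png

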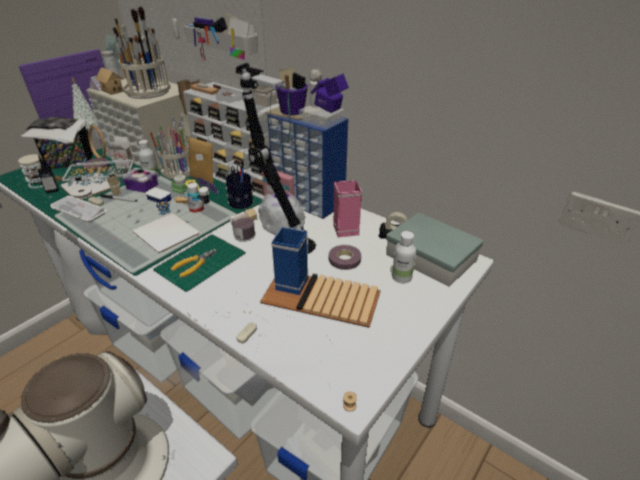

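View pics/top0.png

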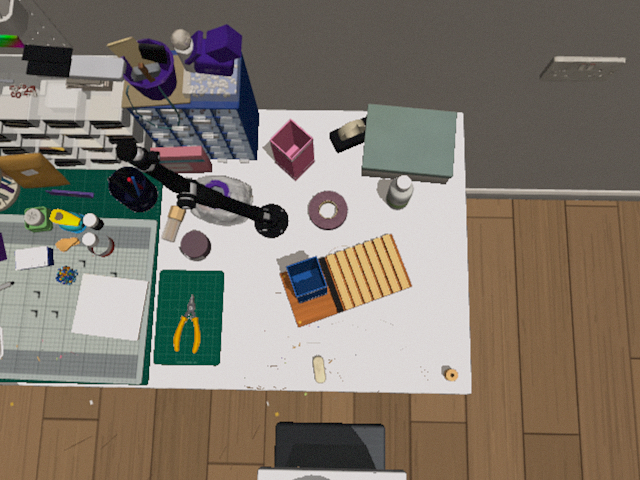

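The scene view shows the blue tin at (290,260) in the bay, with the deck to its right. In the top view the tin's mouth is at (307,278), the deck runs to (410,285) and a lamp head sits at (270,220). I'll enlarge both.

Run:
```python
import cv2,numpy as np
a=cv2.imread("pics/scene0.png")[222:328,254:388]; b=cv2.imread("pics/top0.png")[228:332,278:418]
f=lambda i,s:cv2.resize(i,None,fx=s,fy=s,interpolation=cv2.INTER_CUBIC)
cv2.imwrite("pics/c1.png",f(a,5.5)); cv2.imwrite("pics/c2.png",f(b,5.5))
```

```text
(no output)
```

View pics/c1.png

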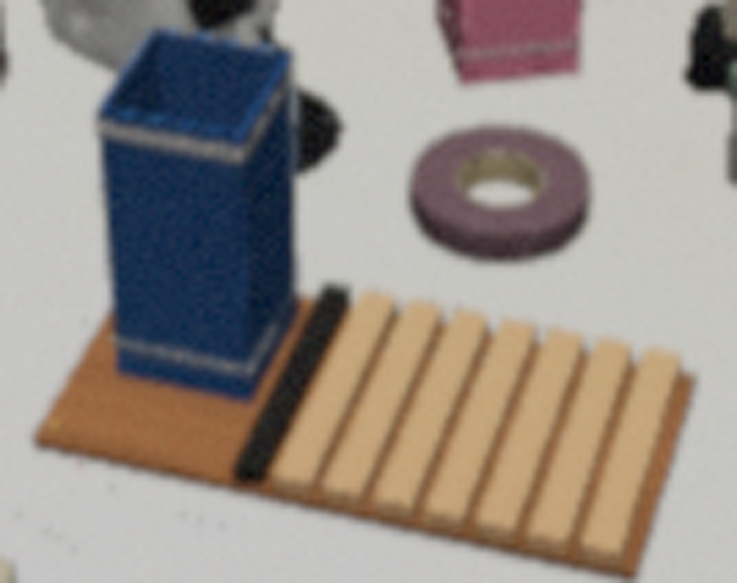

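View pics/c2.png

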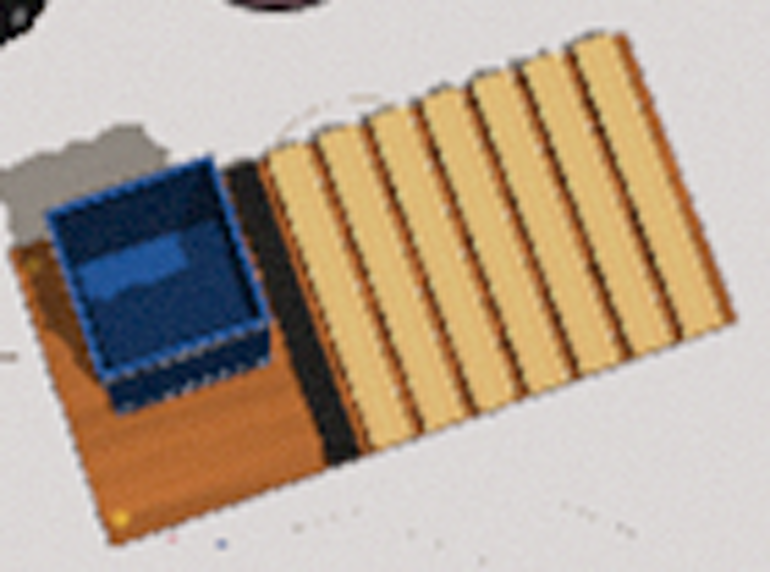

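The crops show it clearly. In c1 the mouth corners are at (100,115), (243,142), (290,52) and (155,32), and the strip runs from (322,287) to (237,470). In c2 the mouth corners are at (48,213), (211,157), (268,318) and (108,375), and the strip's bay edge runs from (228,168) to (325,465). Next I'll triangulate.

```bash
cat > h.py <<'E'
import numpy as np,pickle,cv2
from scipy.spatial.transform import Rotation as R
def ray(d,p):
    M=d["rotation"]; M=R.from_quat(M).as_matrix() if np.size(M)==4 else np.array(M)
    v=M@np.array([(p[0]-d["cx"])/d["fx"],(p[1]-d["cy"])/d["fy"],1]); return np.array(d["xyz"]),v/np.linalg.norm(v)
def tri(obs):
    A=np.zeros((3,3));b=np.zeros(3)
    rs=[ray(*o) for o in obs]
    for o,v in rs:
        P=np.eye(3)-np.outer(v,v);A+=P;b+=P@o
    x=np.linalg.solve(A,b); return x,max(np.linalg.norm(np.cross(x-o,v)) for o,v in rs)
def onz(d,p,z):
    o,v=ray(d,p); return o+v*(z-o[2])/v[2]
def proj(d,X):
    c=R.from_quat(d["rotation"]).as_matrix().T@(np.array(X)-d["xyz"]); return d["fx"]*c[0]/c[2]+d["cx"],d["fy"]*c[1]/c[2]+d["cy"]
E
python3 - <<'E'
from h import *
np.set_printoptions(precision=1,suppress=True)
S=pickle.load(open("pics/scene0.pkl","rb"));T=pickle.load(open("pics/top0.pkl","rb"))
c1=lambda p:(p[0]/5.5+253.6,p[1]/5.5+221.6)
c2=lambda p:(p[0]/5.5+277.6,p[1]/5.5+227.6)
for n,a,b in [("m nl",(100,115),(108,375)),("m nr",(243,142),(268,318)),("m fr",(290,52),(211,157)),("m fl",(155,32),(48,213)),
  ("strip far",(322,287),(228,168)),("strip near",(237,472),(325,465)),("deck far",(692,375),(628,33)),("deck near",(635,575),(735,322)),("bay near",(38,440),(112,545))]:
    print(n,*tri([(S,c1(a)),(T,c2(b))]))
m=[onz(T,c2(p),158) for p in [(108,375),(268,318),(211,157),(48,213)]]; print(np.array(m),np.mean(m,0))
print("strip z18",onz(T,c2((228,168)),18),onz(T,c2((325,465)),18), "corner deck z",onz(T,c2((628,33)),8),onz(T,c2((735,322)),8),onz(T,c2((112,545)),8),onz(T,c2((10,247)),8))
print("bot near right z8",onz(S,c1((250,395)),8),onz(S,c1((120,373)),8))
# bystanders
for n,p,q,z in [("bottle",(404,240),(402,183),136),("reel",(345,250),(327,210),20),("jar",None,(195,240),77),("pink",None,(292,150),150),("lamphead",(300,215),(271,221),0)]:
    print(n,onz(T,q,z), tri([(S,p),(T,q)]) if p else "")
E
```

```text
m nl [508.2  76.8 152.2] 0.40525198279698393
m nr [530.9  18.1 151.5] 0.6528117670826665
m fr [589.2  40.3 156. ] 0.303818834828256
m fl [567.8 100.  153. ] 0.18377369306183614
strip far [608.1  37.5  12.1] 1.231291880303825
strip near [489.1  -6.7   8.3] 2.1817778050590015
deck far [ 669.6 -129.1    5.9] 0.8514675256826052
deck near [ 550.1 -174.2    3.6] 0.9154353445317798
bay near [455.1  80.2   1.6] 1.5167885675344146
[[507.9  76.2 158. ]
 [529.6  18.6 158. ]
 [588.6  40.5 158. ]
 [566.9  99.7 158. ]] [548.3  58.7 158. ]
strip z18 [608.   36.5  18. ] [486.8  -5.   18. ] corner deck z [ 669.7 -129.5    8. ] [ 549.  -172.8    8. ] [453.6  80.9   8. ] [575.1 126.3   8. ]
bot near right z8 [532.1  19.4   8. ] [506.6  75.5   8. ]
bottle [ 751.6 -137.1  136. ] (array([ 756.5, -137.9,  114.9]), np.float64(2.4375368423298345))
reel [720.2  20.4  20. ] (array([719.3,  18. ,  31.9]), np.float64(3.0403476475937525))
jar [633.8 306.8  77. ] 
pink [816.1  95.7 150. ] 
lamphead [696.9 150.5   0. ] (array([671. , 134.9, 122.5]), np.float64(3.843836040225313))
```

Run:
```python
from h import *
np.set_printoptions(precision=1,suppress=True)
S=pickle.load(open("pics/scene0.pkl","rb"));T=pickle.load(open("pics/top0.pkl","rb"))
print("lampbase",tri([(S,(310,246)),(T,(272,221))]),onz(S,(310,246),0),onz(T,(272,221),0))
print("lamp joint",tri([(S,(262,158)),(T,(186,200))]))
print("lamp top",tri([(S,(247,75)),(T,(130,152))]))
for z in(0,100,200): print(onz(T,(272,221),z))
```

```text
lampbase (array([705.8, 140.4,  -3.8]), np.float64(11.295987422477582)) [710.5 129.8   0. ] [696.9 148.1   0. ]
lamp joint (array([686.2, 284.1, 237.9]), np.float64(8.499920552222147))
lamp top (array([703.2, 325.3, 445.9]), np.float64(4.349081467343926))
[696.9 148.1   0. ]
[673.6 137.8 100. ]
[650.2 127.5 200. ]
```

Run:
```python
import cv2
a=cv2.imread("pics/scene0.png")[60:260,180:350]; b=cv2.imread("pics/top0.png")[130:250,110:300]
import numpy as np
a=cv2.resize(a,None,fx=2.3,fy=2.3);b=cv2.resize(b,None,fx=2.1,fy=2.1)
o=np.zeros((470,800,3),np.uint8);o[:a.shape[0],:a.shape[1]]=a;o[:b.shape[0],395:395+b.shape[1]]=b;cv2.imwrite("pics/lamp.png",o)
```

```text
(no output)
```

View pics/lamp.png

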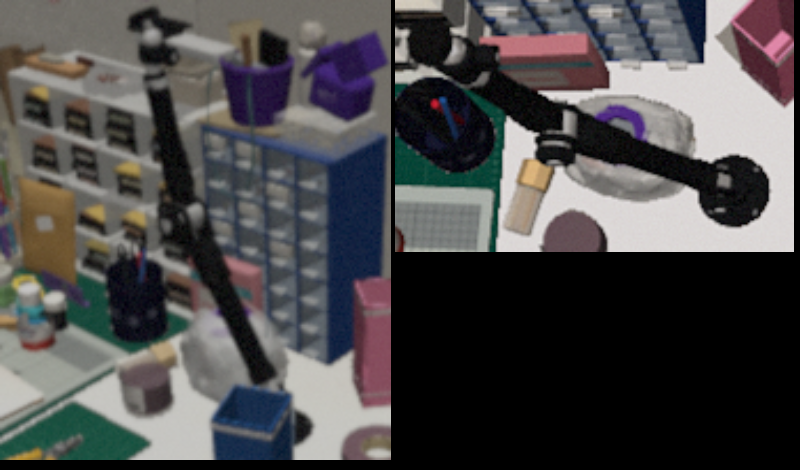

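Both views put the lamp's arm at about x=690, y=140 to 325, well clear of a path kept nearer the base. The rest axes are e=(0.352,-0.936) and n=(0.936,0.352), with the stop at (547.6,15.3). The tin is 7.5 mm from the stop, with its centre at rest x=-40.5, y=16. I'll start moving.

```bash
cat >> h.py <<'E'
O=np.array([547.6,15.3,0.]);a_=np.radians(-69.4);E_=np.array([np.cos(a_),np.sin(a_),0]);N_=np.array([-E_[1],E_[0],0]);Z_=np.array([0,0,1.])
W=np.array([E_,N_,Z_])  # world->rest
def Rt(tilt): # tool rotation in world for tilt deg: x=n, y=e, z=-Z, then rotated about n
    return R.from_rotvec(np.radians(tilt)*N_)*R.from_matrix(np.array([N_,E_,-Z_]).T)
def now(quiet=False):
    from bench import arm
    s=arm.read_state(); p=W@(s["position"]-O); q=R.from_quat(s["ee_rot"]); r=(Rt(0).inv()*q).as_rotvec(degrees=True)
    if not quiet: print("t",round(s["clock"],2),"rest",p.round(1),"turn",r.round(1),"F",(W@s["contact_force"]).round(1),"w",round(s["gripper_width"],1),"joints",s["joints"].round(2))
    return p,q
def plan(path,p=None,q=None): # path: [(x,y,z,tilt)] in rest frame; prints rows from current pose
    if p is None: p,q=now()
    for x,y,z,t in path:
        d=q.inv().apply(W.T@(np.array([x,y,z])-p)); q2=Rt(t); w=(q.inv()*q2).as_rotvec(degrees=True)
        print((d/1000).round(4).tolist(),w.round(2).tolist()); p,q=np.array([x,y,z]),q2
E
python3 -m pendant '[[0,0,0,0,0,-8.52,0.085],[0,0,0,0,0,-8.52,0.085],[0,0,0,0,0,-8.52,0.085],[0,0,0,0,0,-8.52,0.085],[0.012,0.037,0,0,0,0,0.085],[0.012,0.037,0,0,0,0,0.085],[0.012,0.037,0,0,0,0,0.085],[0.012,0.037,0,0,0,0,0.085],[0.012,0.037,0,0,0,0,0.085],[0.012,0.037,0,0,0,0,0.085],[0.012,0.037,0,0,0,0,0.085],[0.012,0.037,0,0,0,0,0.085]]'; python3 -c "
from h import *
plan([(-145,16,255,0)])"
```

```text
clock: 1.3
position: [340.4, 362.7, 256.1]
ee_rot: [0.984, 0.179, -0.0, 0.0]
contact_force: [0.0, 0.8, 0.8]
gripper_width: 85.2
grasp_force: 0.0
t 1.3 rest [-398.1  -71.7  256.1] turn [-0. -0.  0.] F [-0.7  0.3  0.8] w 85.2 joints [ 1.14  0.17 -0.3  -0.   -1.11  0.79]
[0.0878, 0.2531, 0.0011] [0.02, 0.03, -0.02]
```

```bash
python3 -m pendant '[[0.0125,0.036,0,0,0,0,0.085],[0.0125,0.036,0,0,0,0,0.085],[0.0125,0.036,0,0,0,0,0.085],[0.0125,0.036,0,0,0,0,0.085],[0.0125,0.036,0,0,0,0,0.085],[0.0125,0.036,0,0,0,0,0.085],[0.0125,0.036,0,0,0,0,0.085],[0,0,0,0,0,0,0.085]]'
python3 - <<'E'
from h import *
from bench import arm
plan([(-145,16,60,0)])
d=arm.get_image("wrist"); cv2.imwrite("pics/w1.png",d["image"][:,:,::-1]); pickle.dump(d,open("pics/w1.pkl","wb"))
s=arm.get_image("scene")["image"][:,:,::-1]; cv2.imwrite("pics/s1.png",s)
E
```

```text
clock: 2.1
position: [512.0, 156.2, 255.5]
ee_rot: [0.984, 0.176, -0.001, 0.0]
contact_force: [-0.0, 0.0, -0.3]
gripper_width: 85.2
grasp_force: 0.0
t 2.1 rest [-144.4   16.2  255.5] turn [-0.  -0.1  0.3] F [-0.  -0.  -0.3] w 85.2 joints [ 0.6   0.23 -0.21  0.   -1.13  1.33]
[0.0, -0.0007, 0.1955] [0.04, 0.08, -0.32]
```

View pics/w1.png

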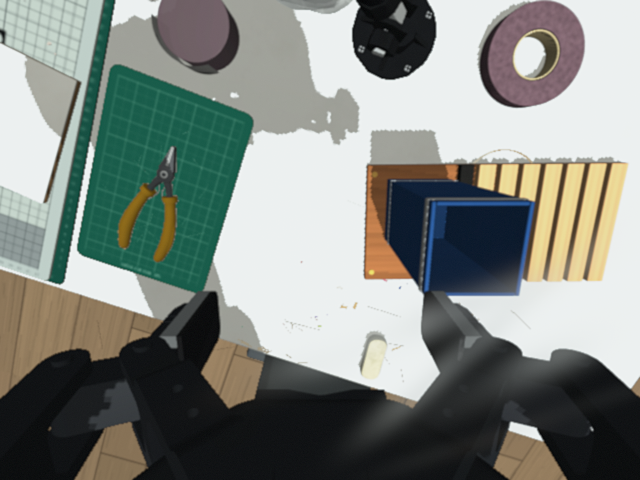

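The wrist view shows the tin's mouth from (424,200) to (532,294), the rest's bay edge at x=367 and the area below the fingers clear. The tool is square to the rest. I'll go down behind the tin and check the mouth from this view.

```bash
python3 - <<'E'
from h import *
d=pickle.load(open("pics/w1.pkl","rb"));T=pickle.load(open("pics/top0.pkl","rb"))
for p,q in [((425,199),(48,213)),((533,200),(211,157))]: print((W@(tri([(d,p),(T,(q[0]/5.5+277.6,q[1]/5.5+227.6))])[0]-O)).round(1),(W@(onz(d,p,158)-O)).round(1))
print((W@(onz(d,(460,166),18)-O)).round(1),(W@(onz(d,(365,164),8)-O)).round(1),(W@(onz(d,(364,280),8)-O)).round(1))
E
python3 -m pendant '[[0,0,0.035,0,0,0,0.085],[0,0,0.04,0,0,0,0.085],[0,0,0.04,0,0,0,0.085],[0,0,0.04,0,0,0,0.085],[0,0,0.035,0,0,0,0.085],[0,0,0,0,0,0,0.085]]'; python3 -c "
from h import *
now()"
```

```text
[-73.5  48.5 146.5] [-78.3  49.2 158. ]
[ -8.9  47.8 156.7] [ -9.6  48.2 158. ]
[-1.8 61.1 18. ] [-97.6  63.    8. ] [-94.9 -67.6   8. ]
clock: 2.8
position: [506.5, 158.2, 62.0]
ee_rot: [0.984, 0.179, -0.005, 0.002]
contact_force: [0.0, -0.6, 0.2]
gripper_width: 85.3
grasp_force: 0.0
t 2.8 rest [-148.2   11.9   62. ] turn [-0.1 -0.6 -0. ] F [ 0.6 -0.2  0.2] w 85.3 joints [ 0.61  0.46 -0.45 -0.   -0.67  1.32]
```

```bash
python3 -m pendant '[[0.004,0.005,0,0,0,0,0.085],[0,0.004,0,0,0,0,0.085],[0,0.003,0,0,0,0,0.085],[0,0.003,0,0,0,0,0.085],[0,0.002,0,0,0,0,0.085],[0,0.002,0,0,0,0,0.085],[0,0,0,0,0,0,0.085]]'; python3 -c "
from h import *
now()"
```

```text
clock: 3.5
position: [520.8, 142.4, 66.5]
ee_rot: [0.984, 0.178, 0.0, -0.0]
contact_force: [-1.0, 1.5, 1.0]
gripper_width: 85.2
grasp_force: 0.0
t 3.5 rest [-128.4   19.7   66.5] turn [0.  0.  0.1] F [-1.8 -0.4  1. ] w 85.2 joints [ 0.57  0.46 -0.43 -0.   -0.68  1.36]
```

```bash
python3 -m pendant '[[-0.001,0.001,0.003,0,0,0,0.085],[-0.001,0.001,0.003,0,0,0,0.085],[0,0.001,0,0,0,0,0.085],[0,0.001,0,0,0,0,0.085],[0,0.001,0,0,0,0,0.085]]'
python3 - <<'E'
from h import *
now()
from bench import arm
d=arm.get_image("wrist"); cv2.imwrite("pics/w2.png",d["image"][:,:,::-1]); pickle.dump(d,open("pics/w2.pkl","wb"))
t=arm.get_image("top"); cv2.imwrite("pics/t2.png",t["image"][:,:,::-1])
a=d["image"][:,:,::-1]; b=cv2.resize(t["image"][228:332,250:418,::-1],None,fx=2.2,fy=2.2)
o=np.zeros((480,800,3),np.uint8);o[:360,:420]=cv2.resize(a[:,200:],(420,360*420//440+17))[:360] if 0 else cv2.resize(a[:,200:],(420,360));o[:b.shape[0],430:430+b.shape[1]]=b
cv2.imwrite("pics/o2.png",o)
E
```

```text
clock: 4.0
position: [520.5, 137.2, 60.2]
ee_rot: [0.984, 0.179, -0.0, 0.0]
contact_force: [-0.4, 0.9, 0.7]
gripper_width: 85.1
grasp_force: 0.0
t 4.0 rest [-123.6   17.6   60.2] turn [-0. -0.  0.] F [-0.9 -0.1  0.7] w 85.1 joints [ 0.56  0.47 -0.44 -0.   -0.66  1.37]
```

View pics/o2.png

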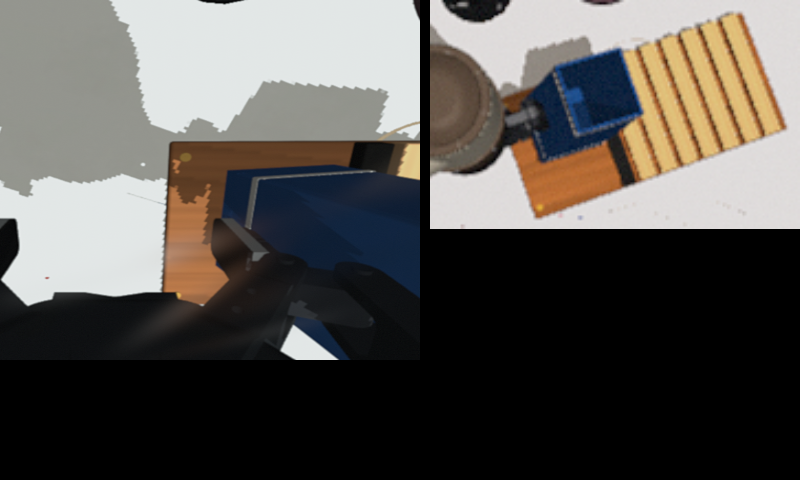

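The top inset shows the mouth shifted about 20 px, which means the gripper linkage touched the tin's upper wall and tipped it to about 15°. I'll back off slowly so the tin stands upright again, then push low with closed fingers and the tool leaned back.

```bash
python3 -m pendant '[[0,-0.003,0,0,0,0,0.085],[0,-0.004,0,0,0,0,0.085],[0,-0.004,0,0,0,0,0.085],[0,-0.004,0,0,0,0,0.085],[0,-0.004,0,0,0,0,0.085],[0,-0.004,0,0,0,0,0.085],[0,-0.004,0,0,0,0,0.085],[0,-0.004,0,0,0,0,0.085],[0,-0.005,0,0,0,0,0.085],[0,-0.005,0,0,0,0,0.085],[0,-0.01,0,0,0,0,0.085],[0,-0.03,0,0,0,0,0]]'
python3 - <<'E'
from h import *
now()
from bench import arm
T=pickle.load(open("pics/top0.pkl","rb"))
a=T["image"]
t=arm.get_image("top")["image"];w=arm.get_image("wrist")
pickle.dump(w,open("pics/w3.pkl","wb"));cv2.imwrite("pics/w3.png",w["image"][:,:,::-1]);cv2.imwrite("pics/t3.png",t[:,:,::-1])
r=cv2.matchTemplate(t[235:325,270:360],a[256:302,286:330],cv2.TM_CCOEFF_NORMED);_,v,_,l=cv2.minMaxLoc(r);print(v,l,"shift",l[0]-16,l[1]-21)
b=cv2.resize(t[228:332,250:418,::-1],None,fx=2.2,fy=2.2)
o=np.zeros((480,800,3),np.uint8);o[:360,:420]=cv2.resize(w["image"][:,200:,::-1],(420,360));o[:b.shape[0],430:430+b.shape[1]]=b
cv2.imwrite("pics/o3.png",o)
E
```

```text
clock: 5.3
position: [492.1, 212.7, 60.2]
ee_rot: [0.984, 0.177, -0.0, 0.0]
contact_force: [0.2, 0.5, -0.1]
gripper_width: 73.0
grasp_force: 0.0
t 5.3 rest [-204.3   17.5   60.2] turn [-0.  -0.   0.2] F [-0.4  0.3 -0.1] w 73.0 joints [ 0.71  0.46 -0.45  0.   -0.66  1.22]
0.994663655757904 (16, 21) shift 0 0
```

```bash
python3 -c "
from h import *
p=[(-204+4*i,17,60+i*6,-8.33*i) for i in range(1,7)]
plan(p+[(-170,17,80,-50),(-155,17,60,-50),(-140,17,44,-50)])"
```

```text
t 5.4 rest [-207.3   18.3   60.5] turn [ 0.   0.1 -0.2] F [-0.5  0.4  0.6] w 58.8 joints [ 0.72  0.46 -0.44  0.   -0.66  1.22]
[-0.0013, 0.0073, -0.0055] [-8.35, -0.09, 0.15]
[-0.0, 0.0048, -0.0054] [-8.33, 0.0, 0.0]
[0.0, 0.0056, -0.0046] [-8.33, -0.0, -0.0]
[0.0, 0.0062, -0.0037] [-8.33, 0.0, 0.0]
[0.0, 0.0066, -0.0028] [-8.33, 0.0, 0.0]
[0.0, 0.007, -0.0018] [-8.33, -0.0, -0.0]
[0.0, -0.0058, 0.0179] [-0.02, 0.0, 0.0]
[0.0, -0.0057, 0.0243] [0.0, 0.0, 0.0]
[0.0, -0.0026, 0.0218] [0.0, 0.0, 0.0]
```

```bash
python3 -m pendant '[[-0.001,0.007,-0.0055,-8.33,0,0,0],[0,0.005,-0.0055,-8.33,0,0,0],[0,0.0055,-0.0045,-8.33,0,0,0],[0,0.006,-0.0035,-8.33,0,0,0],[0,0.0065,-0.003,-8.33,0,0,0],[0,0.007,-0.002,-8.33,0,0,0],[0,0,0,0,0,0,0]]'; python3 -c "
from h import *
plan([(-170,17,80,-50),(-155,17,60,-50),(-140,17,43,-50),(-108,17,43,-50)])"
```

```text
clock: 6.1
position: [500.1, 188.6, 93.7]
ee_rot: [0.892, 0.164, 0.074, 0.414]
contact_force: [-0.6, -0.8, -0.5]
gripper_width: -0.0
grasp_force: 0.0
t 6.1 rest [-179.    16.5   93.7] turn [-49.8  -0.2  -0.2] F [ 0.6 -0.9 -0.5] w -0.0 joints [ 0.92  0.59 -0.65  0.82 -1.07  0.33]
[0.0005, -0.0047, 0.0157] [-0.24, 0.04, 0.27]
[0.0, -0.0057, 0.0243] [0.0, 0.0, 0.0]
[0.0, -0.0034, 0.0224] [0.0, 0.0, 0.0]
[0.0, 0.0206, 0.0245] [0.0, 0.0, 0.0]
```

```bash
python3 -m pendant '[[0,-0.005,0.016,0,0,0,0],[0,-0.006,0.024,0,0,0,0],[0,-0.003,0.022,0,0,0,0],[0,0.008,0.0095,0,0,0,0],[0,0.008,0.0095,0,0,0,0],[0,0,0,0,0,0,0]]'; python3 -c "
from h import *
now()"
```

```text
clock: 6.7
position: [522.6, 126.6, 44.6]
ee_rot: [0.894, 0.16, 0.073, 0.412]
contact_force: [-0.1, -0.5, -0.2]
gripper_width: 0.3
grasp_force: 0.0
t 6.7 rest [-113.    15.7   44.6] turn [-49.5  -0.2   0.2] F [ 0.4 -0.3 -0.2] w 0.3 joints [ 0.77  0.64 -0.75  1.03 -0.94  0.2 ]
```

```bash
python3 -m pendant '[[0,0.0013,0.0015,0,0,0,0],[0,0.0013,0.0015,0,0,0,0],[0,0.0013,0.0015,0,0,0,0],[0,0.0013,0.0015,0,0,0,0],[0,0.0006,0.0008,0,0,0,0],[0,0.0006,0.0008,0,0,0,0],[0,0.0006,0.0008,0,0,0,0]]'; python3 -c "
from h import *
now()"; python3 -m pendant '[[0,0.0006,0.0008,0,0,0,0],[0,0.0006,0.0008,0,0,0,0],[0,0.0006,0.0008,0,0,0,0]]'
python3 - <<'E'
from h import *
now()
from bench import arm
T=pickle.load(open("pics/top0.pkl","rb"))
t=arm.get_image("top")["image"]
r=cv2.matchTemplate(t[235:325,270:360],T["image"][256:302,286:330],cv2.TM_CCOEFF_NORMED);_,v,_,l=cv2.minMaxLoc(r);print(v,l[0]-16,l[1]-21)
E
```

```text
clock: 7.4
position: [526.6, 118.4, 44.3]
ee_rot: [0.893, 0.162, 0.075, 0.413]
contact_force: [-0.2, -0.1, 0.5]
gripper_width: -0.3
grasp_force: 0.0
t 7.4 rest [-103.9   16.6   44.3] turn [-49.6  -0.1   0. ] F [ 0.  -0.2  0.5] w -0.3 joints [ 0.74  0.64 -0.76  1.06 -0.94  0.19]
clock: 7.7
position: [527.6, 115.5, 44.1]
ee_rot: [0.893, 0.162, 0.075, 0.413]
contact_force: [-0.6, -0.4, -0.2]
gripper_width: 0.3
grasp_force: 0.0
t 7.7 rest [-100.8   16.6   44.1] turn [-49.6  -0.1   0. ] F [ 0.1 -0.7 -0.2] w 0.3 joints [ 0.74  0.64 -0.77  1.07 -0.94  0.19]
0.9666355848312378 0 0
```

```bash
cat >> h.py <<'E'
def shift():
    from bench import arm
    T=pickle.load(open("pics/top0.pkl","rb"))
    f=lambda i:cv2.resize(i,None,fx=4,fy=4,interpolation=cv2.INTER_CUBIC)
    t=arm.get_image("top")["image"]
    r=cv2.matchTemplate(f(t[235:325,270:360]),f(T["image"])[1024:1208,1144:1320],cv2.TM_CCOEFF_NORMED);_,v,_,l=cv2.minMaxLoc(r)
    d=((l[0]-64)/4,(l[1]-84)/4); print(round(v,3),d,"mm along e",round((d[0]*.936-d[1]*.352)*1.99,1))
E
python3 -m pendant '[[0,0.0006,0.0008,0,0,0,0],[0,0.0006,0.0008,0,0,0,0],[0,0.0006,0.0008,0,0,0,0],[0,0.0006,0.0008,0,0,0,0]]' >/dev/null; python3 -c "
from h import *
now();shift()"; python3 -m pendant '[[0,0.0006,0.0008,0,0,0,0],[0,0.0006,0.0008,0,0,0,0],[0,0.0006,0.0008,0,0,0,0]]'>/dev/null; python3 -c "
from h import *
now();shift()"
```

```text
t 8.15 rest [-96.8  16.6  43.9] turn [-49.6  -0.1   0. ] F [0.1 0.1 0.9] w -0.2 joints [ 0.73  0.64 -0.77  1.08 -0.93  0.19]
0.967 (0.0, 0.0) mm along e 0.0
t 8.5 rest [-94.3  17.   43.8] turn [-49.6   0.   -0. ] F [-2.1 -0.8  1.1] w 0.1 joints [ 0.72  0.64 -0.77  1.09 -0.93  0.19]
0.937 (0.5, -0.25) mm along e 1.1
```

```bash
python3 -m pendant '[[0,0.0006,0.0008,0,0,0,0],[0,0.0006,0.0008,0,0,0,0],[0,0.0006,0.0008,0,0,0,0],[0,0.0006,0.0008,0,0,0,0]]' >/dev/null; python3 -c "
from h import *
now();shift()"; python3 -m pendant '[[0,0.0006,0.0008,0,0,0,0],[0,0.0006,0.0008,0,0,0,0]]'>/dev/null; python3 -c "
from h import *
now();shift()"
```

```text
t 8.95 rest [-90.   16.9  43.7] turn [-49.6  -0.    0. ] F [-3.5  0.3  2.7] w 0.2 joints [ 0.71  0.64 -0.78  1.1  -0.93  0.19]
0.848 (2.25, -1.0) mm along e 4.9
t 9.2 rest [-88.4  17.   43.6] turn [-49.6   0.   -0. ] F [-10.2  -3.3   5.8] w 0.1 joints [ 0.71  0.64 -0.78  1.11 -0.93  0.18]
0.818 (3.0, -1.0) mm along e 6.3
```

The force rose to 10 N after about 6.5 mm of travel, so the tin's foot is at the stop. I'll back off, rise and turn upright above the rim of the far wall.

```bash
python3 -c "
from h import *
P=[(-100,17,43.6,-50),(-125,17,55,-50),(-145,17,90,-50),(-150,17,130,-50)]
P+=[(-150+4*i,16.5,130+20*i,-50+8.33*i) for i in range(1,7)]
P+=[(-95,16.5,250,0),(-64.5,16.5,250,0)]
plan(P)"
```

```text
t 9.25 rest [-88.4  17.   43.7] turn [-49.6   0.   -0. ] F [-8.5 -1.6  4.9] w -0.0 joints [ 0.71  0.64 -0.78  1.11 -0.93  0.18]
[0.0, -0.0076, -0.0087] [-0.4, -0.03, 0.0]
[-0.0, -0.0073, -0.0265] [0.0, 0.0, 0.0]
[-0.0, 0.014, -0.0378] [0.0, 0.0, 0.0]
[0.0, 0.0274, -0.0295] [0.0, 0.0, 0.0]
[-0.0005, 0.0179, -0.0098] [8.33, 0.0, 0.0]
[0.0, 0.0163, -0.0123] [8.33, 0.0, 0.0]
[0.0, 0.0143, -0.0145] [8.33, -0.0, 0.0]
[0.0, 0.0121, -0.0164] [8.33, -0.0, -0.0]
[0.0, 0.0096, -0.018] [8.33, -0.0, -0.0]
[-0.0, 0.0069, -0.0192] [8.33, -0.0, 0.0]
[0.0, 0.031, 0.0] [0.02, -0.0, 0.0]
[-0.0, 0.0305, 0.0] [0.0, 0.0, 0.0]
```

```bash
python3 -m pendant '[[0,-0.0075,-0.0085,0,0,0,0],[0,-0.0075,-0.0265,0,0,0,0],[0,0.014,-0.038,0,0,0,0],[0,0.0275,-0.0295,0,0,0,0],[0,0.018,-0.01,8.3,0,0,0],[0,0.0165,-0.0125,8.3,0,0,0],[0,0.0145,-0.0145,8.3,0,0,0.03],[0,0.012,-0.0165,8.3,0,0,0.03],[0,0.0095,-0.018,8.3,0,0,0.03],[0,0.007,-0.019,8.3,0,0,0.03]]'
python3 - <<'E'
from h import *
plan([(-64.5,16.5,250,0)]);shift()
from bench import arm
w=arm.get_image("wrist");pickle.dump(w,open("pics/w4.pkl","wb"));cv2.imwrite("pics/w4.png",w["image"][:,:,::-1])
E
```

```text
clock: 10.25
position: [518.5, 138.2, 251.0]
ee_rot: [0.984, 0.179, -0.001, -0.005]
contact_force: [1.0, -0.0, -0.1]
gripper_width: 30.3
grasp_force: 0.0
t 10.25 rest [-125.3   16.   251. ] turn [ 0.6 -0.  -0. ] F [ 0.4  0.9 -0.1] w 30.3 joints [ 0.56  0.24 -0.21 -0.01 -1.12  1.38]
[0.0005, 0.0608, 0.0003] [-0.62, 0.04, 0.05]
0.837 (3.0, -1.0) mm along e 6.3
```

View pics/w4.png

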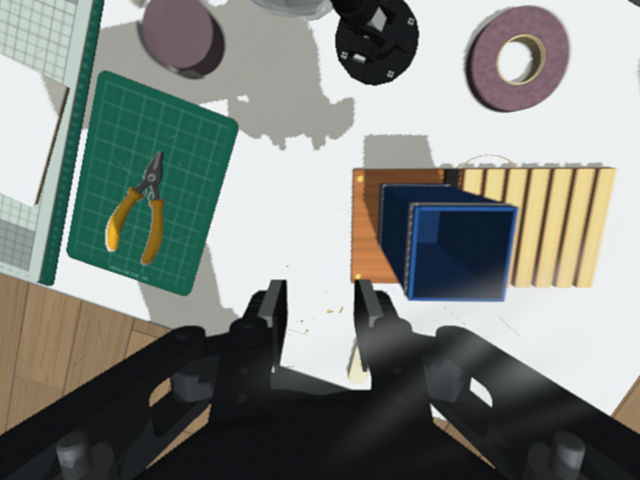

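The wrist view shows the tin upright with its mouth from (410,204) to (505,300) and its foot against the black strip at (452,178). I'll compute the mouth position and go in over the far wall.

```bash
python3 - <<'E'
from h import *
d=pickle.load(open("pics/w4.pkl","rb"))
for p in [(410,204),(517,206),(505,300),(408,299)]: print((W@(onz(d,p,158)-O)).round(1))
plan([(-65,16.5,205,0)])
E
python3 -m pendant '[[0,0.02,0,-0.3,0,0,0.03],[0,0.02,0,-0.3,0,0,0.03],[0,0.02,0,0,0,0,0.03],[0,0,0.02,0,0,0,0.03],[0,0,0.02,0,0,0,0.03],[0,0,0,0,0,0,0.03]]'
python3 - <<'E'
from h import *
now()
from bench import arm
w=arm.get_image("wrist");pickle.dump(w,open("pics/w5.pkl","wb"));cv2.imwrite("pics/w5.png",w["image"][:,:,::-1])
E
```

```text
[-68.4  49.6 158. ]
[ -0.9  48.3 158. ]
[  0.3 -16.3 158. ]
[-65.6 -15.9 158. ]
t 10.35 rest [-122.6   18.5  254. ] turn [0.5 0.4 0.4] F [ 0.   0.9 -0.1] w 30.0 joints [ 0.55  0.24 -0.21 -0.01 -1.12  1.37]
[-0.002, 0.0581, 0.0484] [-0.48, -0.42, -0.36]
clock: 10.95
position: [537.6, 80.3, 205.8]
ee_rot: [0.984, 0.178, -0.005, 0.005]
contact_force: [0.5, -0.3, -0.9]
gripper_width: 30.0
grasp_force: 0.0
t 10.95 rest [-64.4  13.6 205.8] turn [-0.4 -0.6  0.1] F [ 0.5  0.4 -0.9] w 30.0 joints [ 0.45  0.29 -0.26  0.01 -1.02  1.47]
```

View pics/w5.png

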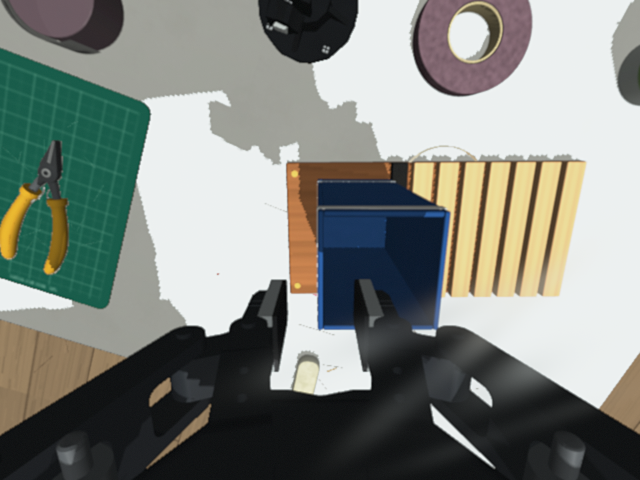

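The wall (x≈320 px) sits midway between the fingers at 275 and 370 px. I'll go down to straddle it and narrow the gap without gripping.

```bash
cat >> h.py <<'E'
def pose(th,k=0.67,d=14,tip=25,y=16.5):
    t=np.radians(th);q=np.array([-64.5,140-d/2]);x=q[0]*np.cos(t)+q[1]*np.sin(t);z=18-q[0]*np.sin(t)+q[1]*np.cos(t)
    f=np.radians(k*th);L=tip-d/2;return (x+L*np.sin(f),y,z+L*np.cos(f),k*th)
E
python3 -m pendant '[[0.003,0,0.019,0.4,0.6,0,0.03],[0,0,0.0185,0,0,0,0.02],[0,0,0,0,0,0,0.012],[0,0,0,0,0,0,0.009],[0,0,0,0,0,0,0.009]]'; python3 -c "
from h import *
print(pose(0))
plan([pose(1.5*i) for i in range(0,13)]);shift()"
```

```text
clock: 11.5
position: [544.4, 82.4, 174.2]
ee_rot: [0.984, 0.179, 0.006, -0.001]
contact_force: [1.2, -0.2, 0.4]
gripper_width: 9.1
grasp_force: 0.0
(np.float64(-64.5), 16.5, np.float64(169.0), 0.0)
t 11.5 rest [-63.9  20.6 174.2] turn [-0.   0.7  0. ] F [0.6 1.  0.4] w 9.1 joints [ 0.45  0.33 -0.3   0.   -0.93  1.48]
[-0.0042, -0.0006, 0.0052] [0.05, -0.69, -0.01]
[0.0, 0.0038, -0.0016] [1.01, -0.0, -0.0]
[-0.0, 0.0038, -0.0016] [1.01, 0.0, -0.0]
[-0.0, 0.0038, -0.0016] [1.0, 0.0, -0.0]
[0.0, 0.0039, -0.0015] [1.0, -0.0, 0.0]
[0.0, 0.0039, -0.0015] [1.01, 0.0, -0.0]
[-0.0, 0.0039, -0.0015] [1.0, 0.0, -0.0]
[0.0, 0.0039, -0.0015] [1.01, 0.0, 0.0]
[0.0, 0.0039, -0.0014] [1.0, -0.0, -0.0]
[0.0, 0.0039, -0.0014] [1.0, 0.0, 0.0]
[0.0, 0.0039, -0.0014] [1.01, 0.0, -0.0]
[-0.0, 0.0039, -0.0013] [1.0, -0.0, 0.0]
[0.0, 0.004, -0.0013] [1.0, -0.0, 0.0]
0.557 (2.75, -1.0) mm along e 5.8
```

```bash
python3 -m pendant '[[-0.002,0,0.0045,0,-0.3,0,0.009],[0,0.0038,-0.0016,1,0,0,0.009],[0,0.0038,-0.0016,1,0,0,0.009],[0,0.0038,-0.0016,1,0,0,0.009],[0,0.0039,-0.0015,1,0,0,0.009],[0,0.0039,-0.0015,1,0,0,0.009],[0,0.0039,-0.0015,1,0,0,0.009],[0,0.0039,-0.0015,1,0,0,0.009]]'
python3 - <<'E'
from h import *
print(np.round(pose(10.5),1));now()
from bench import arm
for n in ("scene","top"): cv2.imwrite(f"pics/{n}5.png",arm.get_image(n)["image"][:,:,::-1])
now()
plan([pose(10.5+1.5*i) for i in range(1,13)],np.array(pose(10.5))[:3],Rt(10.5*.67))
E
```

```text
clock: 12.35
position: [551.8, 55.1, 178.0]
ee_rot: [0.982, 0.178, -0.009, -0.061]
contact_force: [-0.3, 0.9, 0.2]
gripper_width: 8.8
grasp_force: 0.4
[-37.   16.5 178.4   7. ]
t 12.35 rest [-35.8  17.9 178. ] turn [7.1 0.3 0. ] F [-0.9  0.1  0.2] w 8.8 joints [ 0.33  0.35 -0.21 -0.14 -1.02  1.68]
t 12.45 rest [-35.2  18.1 178. ] turn [7.  0.3 0.1] F [-0.8 -0.2  0.6] w 8.9 joints [ 0.33  0.35 -0.21 -0.14 -1.02  1.68]
[0.0, 0.0039, -0.0014] [1.0, -0.0, -0.0]
[0.0, 0.0039, -0.0014] [1.0, 0.0, 0.0]
[0.0, 0.0039, -0.0014] [1.01, 0.0, -0.0]
[-0.0, 0.0039, -0.0013] [1.0, -0.0, 0.0]
[0.0, 0.004, -0.0013] [1.0, -0.0, 0.0]
[0.0, 0.004, -0.0013] [1.01, 0.0, 0.0]
[-0.0, 0.004, -0.0012] [1.01, 0.0, 0.0]
[0.0, 0.004, -0.0012] [1.01, 0.0, -0.0]
[0.0, 0.004, -0.0012] [1.0, -0.0, -0.0]
[0.0, 0.004, -0.0011] [1.01, 0.0, -0.0]
[0.0, 0.004, -0.0011] [1.0, -0.0, 0.0]
[0.0, 0.004, -0.0011] [1.01, 0.0, 0.0]
```

```bash
cat >> h.py <<'E'
def fit(th0):
    # fit tin tilt and along-deck slip from the blue mask in the scene view
    from bench import arm
    d=arm.get_image("scene");im=d["image"].astype(int)
    m=((im[...,2]>im[...,0]*1.6)&(im[...,2]>im[...,1]*1.25)&(im[...,2]>40)).astype(np.uint8);roi=np.zeros_like(m);roi[200:330,255:390]=1
    m=cv2.morphologyEx(m*roi,cv2.MORPH_CLOSE,np.ones((5,5)));best=[]
    for th in np.arange(th0-14,th0+14.1,1):
        t=np.radians(th)
        for s in np.arange(-10,11,2.):
            c=[]
            for x in(-66,0):
                for z in(-10,140):
                    for y in(-17,49): c.append(proj(d,O+W.T@np.array([s+x*np.cos(t)+z*np.sin(t),y,18-x*np.sin(t)+z*np.cos(t)])))
            k=np.zeros_like(m);cv2.fillConvexPoly(k,cv2.convexHull(np.array(c,np.float32)).astype(np.int32),1)
            best.append(((m&k).sum()/(m|k).sum(),th,s))
    best.sort();print("fit iou/tilt/slip",np.round(best[-4:],2).tolist(),"px",m.sum())
E
python3 -c "
from h import *
fit(10)"
python3 -m pendant '[[0,0.0039,-0.0014,1,0,0,0.009],[0,0.0039,-0.0014,1,0,0,0.009],[0,0.0039,-0.0014,1,0,0,0.009],[0,0.0039,-0.0013,1,0,0,0.009],[0,0.004,-0.0013,1,0,0,0.009],[0,0.004,-0.0013,1,0,0,0.009]]'
python3 - <<'E'
from h import *
print(np.round(pose(19.5),1));now();fit(18)
E
```

```text
fit iou/tilt/slip [[0.77, 10.0, 2.0], [0.77, 12.0, 0.0], [0.77, 12.0, -2.0], [0.77, 13.0, -2.0]] px 1881
clock: 13.1
position: [560.3, 32.0, 181.8]
ee_rot: [0.978, 0.177, -0.018, -0.112]
contact_force: [0.4, 0.2, -0.3]
gripper_width: 8.9
grasp_force: 0.1
[-12.3  16.5 182.4  13.1]
t 13.1 rest [-11.1  17.8 181.8] turn [13.1  0.3  0. ] F [-0.   0.4 -0.3] w 8.9 joints [ 0.22  0.38 -0.12 -0.25 -1.11  1.82]
fit iou/tilt/slip [[0.8, 19.0, 4.0], [0.8, 21.0, 0.0], [0.8, 18.0, 2.0], [0.81, 19.0, 2.0]] px 1660
```

```bash
python3 -m pendant '[[0,0.004,-0.0012,1,0,0,0.0095],[0,0.004,-0.0012,1,0,0,0.0095],[0,0.004,-0.0012,1,0,0,0.0095],[0,0.004,-0.0011,1,0,0,0.0095],[0,0.004,-0.0011,1,0,0,0.0095],[0,0.004,-0.0011,1,0,0,0.0095],[0,0.004,-0.001,1,0,0,0.0095],[0,0.004,-0.001,1,0,0,0.0095]]'
python3 - <<'E'
from h import *
print(np.round(pose(31.5),1));now();fit(31)
plan([pose(31.5+1.5*i) for i in range(1,25)],np.array(pose(31.5))[:3],Rt(31.5*.67))
E
```

```text
clock: 13.95
position: [571.9, 1.0, 181.2]
ee_rot: [0.967, 0.176, -0.03, -0.18]
contact_force: [0.4, 0.6, 0.5]
gripper_width: 9.4
grasp_force: 0.0
[ 21.   16.5 181.9  21.1]
t 13.95 rest [ 21.9  17.7 181.2] turn [21.1  0.3 -0. ] F [-0.5  0.6  0.5] w 9.4 joints [ 0.1   0.44 -0.01 -0.38 -1.24  1.98]
fit iou/tilt/slip [[0.85, 28.0, 6.0], [0.85, 31.0, 2.0], [0.85, 29.0, 4.0], [0.85, 29.0, 6.0]] px 1718
[-0.0, 0.0041, -0.001] [1.01, 0.0, 0.0]
[0.0, 0.0041, -0.0009] [1.0, -0.0, 0.0]
[0.0, 0.0041, -0.0009] [1.0, 0.0, -0.0]
[0.0, 0.0041, -0.0009] [1.01, 0.0, 0.0]
[0.0, 0.0041, -0.0009] [1.0, -0.0, 0.0]
[0.0, 0.0041, -0.0008] [1.01, 0.0, -0.0]
[-0.0, 0.0041, -0.0008] [1.0, 0.0, 0.0]
[0.0, 0.0041, -0.0008] [1.01, -0.0, -0.0]
[0.0, 0.0041, -0.0007] [1.0, 0.0, 0.0]
[-0.0, 0.0041, -0.0007] [1.01, 0.0, -0.0]
[0.0, 0.0041, -0.0007] [1.0, -0.0, 0.0]
[0.0, 0.0041, -0.0006] [1.0, 0.0, -0.0]
[0.0, 0.0041, -0.0006] [1.01, 0.0, 0.0]
[0.0, 0.0041, -0.0006] [1.01, 0.0, 0.0]
[0.0, 0.0041, -0.0005] [1.0, -0.0, 0.0]
[0.0, 0.0042, -0.0005] [1.01, -0.0, -0.0]
[-0.0, 0.0042, -0.0005] [1.01, 0.0, -0.0]
[-0.0, 0.0042, -0.0004] [1.0, 0.0, 0.0]
[0.0, 0.0042, -0.0004] [1.01, 0.0, 0.0]
[0.0, 0.0042, -0.0004] [1.01, -0.0, -0.0]
[0.0, 0.0042, -0.0003] [1.0, 0.0, 0.0]
[0.0, 0.0042, -0.0003] [1.01, 0.0, -0.0]
[0.0, 0.0042, -0.0003] [1.01, -0.0, 0.0]
[0.0, 0.0042, -0.0002] [1.01, 0.0, 0.0]
```

```bash
python3 -m pendant '[[0,0.0041,-0.001,1,0,0,0.009],[0,0.0041,-0.0009,1,0,0,0.009],[0,0.0041,-0.0009,1,0,0,0.009],[0,0.0041,-0.0009,1,0,0,0.009],[0,0.0041,-0.0009,1,0,0,0.009],[0,0.0041,-0.0008,1,0,0,0.009],[0,0.0041,-0.0008,1,0,0,0.009],[0,0.0041,-0.0008,1,0,0,0.009]]'
python3 - <<'E'
from h import *
print(np.round(pose(43.5),1));now();fit(43)
E
```

```text
clock: 14.8
position: [583.4, -29.6, 173.9]
ee_rot: [0.952, 0.173, -0.043, -0.247]
contact_force: [0.4, 0.1, 0.5]
gripper_width: 8.9
grasp_force: 0.0
[ 53.5  16.5 174.6  29.1]
t 14.8 rest [ 54.6  17.7 173.9] turn [29.1  0.3 -0. ] F [0.  0.4 0.5] w 8.9 joints [-0.02  0.51  0.09 -0.48 -1.37  2.1 ]
fit iou/tilt/slip [[0.84, 42.0, 4.0], [0.84, 41.0, 8.0], [0.85, 41.0, 6.0], [0.85, 43.0, 4.0]] px 1986
```

```bash
python3 -m pendant '[[0,0.0041,-0.0007,1,0,0,0.0095],[0,0.0041,-0.0007,1,0,0,0.0095],[0,0.0041,-0.0007,1,0,0,0.0095],[0,0.0041,-0.0006,1,0,0,0.0095],[0,0.0041,-0.0006,1,0,0,0.0095],[0,0.0041,-0.0006,1,0,0,0.01],[0,0.0041,-0.0005,1,0,0,0.01],[0,0.0042,-0.0005,1,0,0,0.01]]'
python3 - <<'E'
from h import *
print(np.round(pose(55.5),1));now();fit(55)
plan([pose(55.5+1.5*i) for i in range(1,26)],np.array(pose(55.5))[:3],Rt(55.5*.67))
E
```

```text
clock: 15.65
position: [594.1, -57.9, 160.3]
ee_rot: [0.933, 0.17, -0.055, -0.313]
contact_force: [-0.7, -0.5, -1.6]
gripper_width: 10.2
grasp_force: 0.1
[ 84.   16.5 160.8  37.2]
t 15.65 rest [ 84.9  17.8 160.3] turn [37.1  0.3 -0. ] F [ 0.2 -0.8 -1.6] w 10.2 joints [-0.12  0.6   0.19 -0.57 -1.5   2.19]
fit iou/tilt/slip [[0.78, 57.0, 0.0], [0.78, 58.0, 2.0], [0.79, 61.0, -4.0], [0.79, 56.0, 2.0]] px 2208
[-0.0, 0.0042, -0.0005] [1.01, 0.0, -0.0]
[-0.0, 0.0042, -0.0004] [1.0, 0.0, 0.0]
[0.0, 0.0042, -0.0004] [1.01, 0.0, 0.0]
[0.0, 0.0042, -0.0004] [1.01, -0.0, -0.0]
[0.0, 0.0042, -0.0003] [1.0, 0.0, 0.0]
[0.0, 0.0042, -0.0003] [1.01, 0.0, -0.0]
[0.0, 0.0042, -0.0003] [1.01, -0.0, 0.0]
[0.0, 0.0042, -0.0002] [1.01, 0.0, 0.0]
[0.0, 0.0042, -0.0002] [1.01, -0.0, -0.0]
[0.0, 0.0042, -0.0002] [1.0, 0.0, 0.0]
[0.0, 0.0042, -0.0001] [1.01, 0.0, 0.0]
[0.0, 0.0042, -0.0001] [1.0, -0.0, 0.0]
[0.0, 0.0042, -0.0001] [1.01, 0.0, -0.0]
[0.0, 0.0042, -0.0] [1.0, 0.0, 0.0]
[0.0, 0.0042, 0.0] [1.01, -0.0, 0.0]
[0.0, 0.0042, 0.0] [1.0, 0.0, -0.0]
[-0.0, 0.0042, 0.0001] [1.01, -0.0, 0.0]
[-0.0, 0.0042, 0.0001] [1.0, 0.0, 0.0]
[0.0, 0.0042, 0.0001] [1.0, -0.0, 0.0]
[0.0, 0.0042, 0.0002] [1.01, 0.0, -0.0]
[0.0, 0.0042, 0.0002] [1.01, 0.0, -0.0]
[0.0, 0.0042, 0.0002] [1.0, -0.0, 0.0]
[0.0, 0.0042, 0.0003] [1.01, 0.0, 0.0]
[0.0, 0.0042, 0.0003] [1.0, 0.0, 0.0]
[0.0, 0.0042, 0.0003] [1.01, 0.0, 0.0]
```

```bash
python3 -m pendant '[[0,0.0042,-0.0005,1,0,0,0.0105],[0,0.0042,-0.0004,1,0,0,0.0105],[0,0.0042,-0.0004,1,0,0,0.0105],[0,0.0042,-0.0004,1,0,0,0.0105],[0,0.0042,-0.0003,1,0,0,0.011],[0,0.0042,-0.0003,1,0,0,0.011],[0,0.0042,-0.0003,1,0,0,0.011],[0,0.0042,-0.0002,1,0,0,0.011]]'
python3 - <<'E'
from h import *
print(np.round(pose(67.5),1));now();fit(67)
E
python3 -m pendant '[[0,0.0042,-0.0002,1,0,0,0.0115],[0,0.0042,-0.0002,1,0,0,0.0115],[0,0.0042,-0.0001,1,0,0,0.0115],[0,0.0042,-0.0001,1,0,0,0.0115],[0,0.0021,0,0.5,0,0,0.012],[0,0.0021,0,0.5,0,0,0.012],[0,0.0021,0,0.5,0,0,0.012],[0,0.0021,0,0.5,0,0,0.012]]'
python3 - <<'E'
from h import *
print(np.round(pose(76.5),1));now();fit(78)
E
```

```text
clock: 16.5
position: [603.8, -83.5, 140.6]
ee_rot: [0.909, 0.166, -0.066, -0.377]
contact_force: [-0.2, -0.1, -0.8]
gripper_width: 11.0
grasp_force: 0.2
[111.   16.5 141.2  45.2]
t 16.5 rest [112.2  17.8 140.6] turn [45.1  0.3 -0.1] F [-0.  -0.3 -0.8] w 11.0 joints [-0.2   0.7   0.28 -0.65 -1.62  2.26]
fit iou/tilt/slip [[0.79, 73.0, -6.0], [0.79, 72.0, -6.0], [0.79, 69.0, -2.0], [0.79, 68.0, 0.0]] px 2278
clock: 17.35
position: [609.9, -99.4, 122.8]
ee_rot: [0.888, 0.162, -0.075, -0.424]
contact_force: [-0.1, 0.1, -0.2]
gripper_width: 12.0
grasp_force: 0.3
[128.3  16.5 123.   51.3]
t 17.35 rest [129.3  18.  122.8] turn [51.   0.3 -0.1] F [-0.1 -0.1 -0.2] w 12.0 joints [-0.25  0.78  0.35 -0.7  -1.71  2.29]
fit iou/tilt/slip [[0.81, 82.0, -4.0], [0.81, 81.0, -6.0], [0.81, 80.0, -2.0], [0.81, 80.0, -4.0]] px 2344
```

```bash
python3 -m pendant '[[0,0.0021,0,0.5,0,0,0.012],[0,0.0021,0,0.5,0,0,0.012],[0,0.0021,0,0.5,0,0,0.012],[0,0.0021,0,0.5,0,0,0.012],[0,0.0021,0,0.5,0,0,0.012],[0,0.0021,0,0.5,0,0,0.0125],[0,0.0021,0,0.5,0,0,0.0125],[0,0.0021,0,0.5,0,0,0.0125]]'
python3 - <<'E'
from h import *
print(np.round(pose(82.5),1));now();fit(84)
E
python3 -m pendant '[[0,0.0021,0.0001,0.5,0,0,0.013],[0,0.0021,0.0001,0.5,0,0,0.013],[0,0.0021,0.0001,0.5,0,0,0.013],[0,0.0021,0.0001,0.5,0,0,0.013],[0,0.0021,0.0001,0.5,0,0,0.013],[0,0.0021,0.0001,0.5,0,0,0.013]]'
python3 - <<'E'
from h import *
print(np.round(pose(87),1));now();fit(84)
E
```

```text
clock: 18.2
position: [613.6, -109.1, 109.2]
ee_rot: [0.873, 0.159, -0.08, -0.455]
contact_force: [-0.6, 0.9, -0.6]
gripper_width: 12.1
grasp_force: 0.3
[138.2  16.5 109.6  55.3]
t 18.2 rest [139.6  18.  109.2] turn [55.   0.3 -0.1] F [-1.1 -0.2 -0.6] w 12.1 joints [-0.28  0.83  0.39 -0.74 -1.77  2.31]
fit iou/tilt/slip [[0.81, 86.0, -6.0], [0.81, 87.0, -2.0], [0.81, 87.0, -4.0], [0.82, 86.0, -4.0]] px 2354
clock: 18.85
position: [615.9, -115.1, 98.4]
ee_rot: [0.86, 0.157, -0.085, -0.477]
contact_force: [0.0, -0.5, -0.9]
gripper_width: 12.6
grasp_force: 0.3
[144.8  16.5  98.8  58.3]
t 18.85 rest [146.1  18.   98.4] turn [58.   0.3 -0.1] F [ 0.5 -0.2 -0.9] w 12.6 joints [-0.3   0.87  0.42 -0.77 -1.81  2.32]
fit iou/tilt/slip [[0.82, 94.0, -4.0], [0.82, 91.0, -4.0], [0.82, 91.0, -6.0], [0.82, 90.0, -6.0]] px 2345
```

Nearly down. I'll lower the last few millimetres slowly and watch the force.

```bash
python3 -m pendant '[[0,0.0014,0.0001,0.3,0,0,0.013],[0,0.0014,0.0001,0.3,0,0,0.013],[0,0.0014,0.0001,0.3,0,0,0.013],[0,0.0014,0.0001,0.3,0,0,0.013],[0,0.0014,0.0001,0.3,0,0,0.013],[0,0.0014,0.0001,0.3,0,0,0.013]]'
python3 - <<'E'
from h import *
print(np.round(pose(90),1));now();fit(86)
from bench import arm
t=[arm.get_image(n)["image"][:,:,::-1] for n in("scene","top","wrist")]
a=cv2.resize(t[0][200:340,240:400],None,fx=2.5,fy=2.5);b=cv2.resize(t[1][228:340,270:430],None,fx=2.5,fy=2.5);c=cv2.resize(t[2],None,fx=.4,fy=.4)
o=np.zeros((580,800,3),np.uint8);o[:350,:400]=a;o[:280,400:]=b;o[355:547,:256]=c
cv2.imwrite("pics/o9.png",o)
E
```

```text
clock: 19.5
position: [617.3, -118.7, 91.1]
ee_rot: [0.853, 0.156, -0.087, -0.491]
contact_force: [-0.2, 0.6, 1.1]
gripper_width: 13.0
grasp_force: 0.4
[148.6  16.5  91.4  60.3]
t 19.5 rest [149.9  18.1  91.1] turn [59.8  0.3 -0.1] F [-0.6 -0.   1.1] w 13.0 joints [-0.31  0.89  0.44 -0.78 -1.83  2.32]
fit iou/tilt/slip [[0.81, 93.0, -8.0], [0.81, 91.0, -4.0], [0.81, 95.0, -4.0], [0.82, 94.0, -4.0]] px 2338
```

View pics/o9.png

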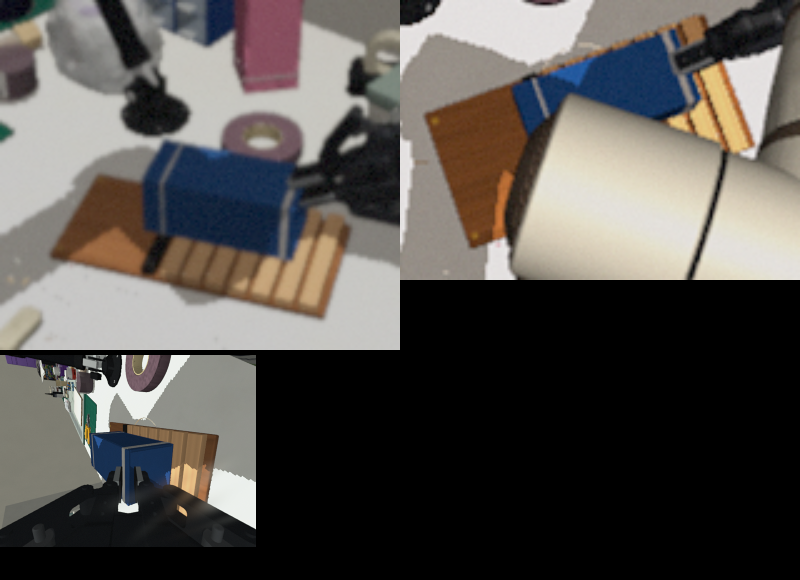

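The last picture shows the tin lying flat on the slats, mouth away from the stop, foot at the black strip, with the fingers still loosely around the top wall. I'll open slightly and draw straight back.

```bash
python3 -m pendant '[[0,0,0,0,0,0,0.018],[0,0,0,0,0,0,0.024],[0,0,-0.003,0,0,0,0.024],[0,0,-0.005,0,0,0,0.024],[0,0,-0.008,0,0,0,0.024],[0,0,-0.01,0,0,0,0.024],[0,0,-0.015,0,0,0,0.024],[0,0,-0.02,0,0,0,0.024],[0,0,-0.025,0,0,0,0.024],[0,0,-0.02,0,0,0,0.024],[0,0,0,0,0,0,0.024]]'
python3 - <<'E'
from h import *
now();fit(86)
from bench import arm
T=pickle.load(open("pics/top0.pkl","rb"))["image"];t=arm.get_image("top")["image"]
cv2.imwrite("pics/t9.png",t[:,:,::-1])
for n,(x,y) in dict(bottle=(402,190),reel=(327,210),jar=(195,245),spool=(452,375),eraser=(319,369)).items():
    p=T[y-14:y+14,x-14:x+14];r=cv2.matchTemplate(t[y-22:y+22,x-22:x+22],p,cv2.TM_CCOEFF_NORMED);_,v,_,l=cv2.minMaxLoc(r);print(n,round(v,2),l[0]-8,l[1]-8)
E
```

```text
clock: 20.8
position: [649.9, -207.8, 146.0]
ee_rot: [0.854, 0.156, -0.085, -0.489]
contact_force: [0.5, -0.1, 0.1]
gripper_width: 24.4
grasp_force: 0.0
t 20.8 rest [244.9  17.2 146. ] turn [59.5  0.5 -0. ] F [0.2 0.5 0.1] w 24.4 joints [-0.4   0.94  0.7  -0.79 -2.04  2.23]
fit iou/tilt/slip [[0.83, 91.0, -6.0], [0.83, 90.0, -6.0], [0.83, 91.0, -4.0], [0.83, 94.0, -4.0]] px 2399
bottle 0.83 0 0
reel 1.0 0 0
jar 1.0 0 0
spool 0.62 0 0
eraser 0.18 -7 -8
```

```bash
python3 -c "
from bench import arm
print(arm.job_done())"
```

```text
the job is handed in; nothing more can be done
None
```

The blue tin lies on its side on the slatted deck, mouth away from the stop and foot still by it, steadied by the fingers all the way down; the job was handed in at about 21 s with the gripper clear; my first push tipped the tin to about 15° by accident, so I let it stand back up, then slid it about 6.5 mm to the stop, and none of the other things appeared to have moved, though the arm hid the eraser in the last check.

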